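# Check the stone catches on the litho press bed

### The job

One of the three spring catches that hold the printing stone is worn and gives way too easily. Push down on the catches one at a time, building up to 8 N and never over 12 N: a sound one holds and springs back up when you let go, the worn one clicks down and stays. Leave the worn one clicked down and the other two up, and only then pick up the brass marker collar and put it over that catch's tag post, flat down on the pedestal, and let go; leave the tin, the roller and the weight where they are.

Things in the scene. Friction and masses are not known exactly. Their poses are not given: they have to be found in the camera images.
- catch_a: One of three spring catches that look exactly alike, standing in a row along the robot's side of the stone, all fixed and facing the same way; which of them stands where changes. Red housing 40 x 44 x 48 high with an upright steel plunger, and on the side away from the stone a dark steel pedestal 44 x 44, 40 high, carrying a tag post. Origin: on the bed under the plunger axis. x points level towards the stone, z up; the pedestal lies on the -x side.
- plunger_a (a joint): How far the plunger of catch_a is pressed down, m: 0 up (at rest), 0.0145 its hard bottom stop. The resistance is springy: it grows over the first 3 to 5 mm to its peak (the release force), then falls away and is gone at about 0.0115; from there the catch clicks down to 0.0145 by itself and stays down. Let go before that, it springs back up to 0. The release force of the worn catch is 5 to 6 N, of a sound one 18 to 20 N.
- disc_a (a point): Centre of the top face of catch_a's plunger: a level steel disc 36 across and 6 thick, 85 above the bed when up, 70.5 when clicked home. Push it straight down. A steel toe 14 wide under the disc reaches 40 in +x over the stone; nothing stands higher than the disc.
- seat_a (a point): Foot of catch_a's tag post: centre of the level top of its pedestal, 40 above the bed and 56 from the plunger axis on the -x side. The post rises from here: upright, 10 across, 25 tall, with a rounded end.
- catch_b: One of three spring catches that look exactly alike, standing in a row along the robot's side of the stone, all fixed and facing the same way; which of them stands where changes. Red housing 40 x 44 x 48 high with an upright steel plunger, and on the side away from the stone a dark steel pedestal 44 x 44, 40 high, carrying a tag post. Origin: on the bed under the plunger axis. x points level towards the stone, z up; the pedestal lies on the -x side.
- plunger_b (a joint): How far the plunger of catch_b is pressed down, m: 0 up (at rest), 0.0145 its hard bottom stop. The resistance is springy: it grows over the first 3 to 5 mm to its peak (the release force), then falls away and is gone at about 0.0115; from there the catch clicks down to 0.0145 by itself and stays down. Let go before that, it springs back up to 0. The release force of the worn catch is 5 to 6 N, of a sound one 18 to 20 N.
- disc_b (a point): Centre of the top face of catch_b's plunger: a level steel disc 36 across and 6 thick, 85 above the bed when up, 70.5 when clicked home. Push it straight down. A steel toe 14 wide under the disc reaches 40 in +x over the stone; nothing stands higher than the disc.
- seat_b (a point): Foot of catch_b's tag post: centre of the level top of its pedestal, 40 above the bed and 56 from the plunger axis on the -x side. The post rises from here: upright, 10 across, 25 tall, with a rounded end.
- catch_c: One of three spring catches that look exactly alike, standing in a row along the robot's side of the stone, all fixed and facing the same way; which of them stands where changes. Red housing 40 x 44 x 48 high with an upright steel plunger, and on the side away from the stone a dark steel pedestal 44 x 44, 40 high, carrying a tag post. Origin: on the bed under the plunger axis. x points level towards the stone, z up; the pedestal lies on the -x side.
- plunger_c (a joint): How far the plunger of catch_c is pressed down, m: 0 up (at rest), 0.0145 its hard bottom stop. The resistance is springy: it grows over the first 3 to 5 mm to its peak (the release force), then falls away and is gone at about 0.0115; from there the catch clicks down to 0.0145 by itself and stays down. Let go before that, it springs back up to 0. The release force of the worn catch is 5 to 6 N, of a sound one 18 to 20 N.
- disc_c (a point): Centre of the top face of catch_c's plunger: a level steel disc 36 across and 6 thick, 85 above the bed when up, 70.5 when clicked home. Push it straight down. A steel toe 14 wide under the disc reaches 40 in +x over the stone; nothing stands higher than the disc.
- seat_c (a point): Foot of catch_c's tag post: centre of the level top of its pedestal, 40 above the bed and 56 from the plunger axis on the -x side. The post rises from here: upright, 10 across, 25 tall, with a rounded end.
- collar_mid (a point): Centre of the brass marker collar, half-way up: a plain ring 38 outside, 18 bore, 24 high, 0.12 kg, standing loose on the bed to the left or the right of the catches, bore upright (z axis). On a pedestal its centre is 12 above the seat.
- stone: Flat printing stone 240 (x) x 360 (y) x 50 high, grey sides, cream top with a dark drawing; fixed. Origin: under its centre. The catches stand along its -x edge, their plungers 150 from its centre line.
- tin: Bystander: closed ink tin, 64 across, 60 high, loose, on the other side from the collar. Origin: centre of its underside.
- roller: Bystander: black ink roller lying loose on the stone, 180 long along its y, 48 thick. Origin: on the stone under its middle.
- weight: Bystander: small dark steel weight standing loose on the stone, 36 across, 30 high. Origin: centre of its underside.
- collar: The same brass collar; origin at the centre of its underside.
Things that resemble listed ones, but are neither listed nor needed, are in the scene too. Leave any orange look-alike of the catch_b alone.

How it is judged:
By the outcome, as a careful person would: the job done as asked, in the order asked, and still so for the second after the job is handed in, with the robot touching nothing.
It also fails if it takes over 72 s, if anything falls off the work surface, if the arm or the gripper's body presses on something with over 40 N, if the wrist force passes 120 N, or if a joint passes its speed limit or range.

### The arm

A 6-joint arm with a two-finger parallel gripper is mounted at the origin on the work surface. World frame = base frame: x ahead of the robot, y to its left, z up, the work surface at z = 0. Lengths are in m, angles in degrees, forces in N, time in s.
With the tool pointing down it reaches from about 0.275 to 0.875 m from the base axis. Payload 12.5 kg.
Tool frame: the origin (TCP) lies at the very end of the fingers, on their centre line; the grasp point (between the pads) lies 19 mm behind it; x points along the fingers, y is the direction in which the jaws open and shut, and the axes are right-handed (so a half turn about x gives the same grasp; the last joint's range is limited). The gripper opens to 85 mm and grips with 20 to 120 N. Pads are 22 mm wide; open, the fingers measure 114 mm over their backs; the gripper's body (76 mm by 85 mm) begins 54 mm behind the grasp point. The pads swing forward as they close: fully open they stand 13 mm farther back than shut.
Start: joints at [-79.962, 20.094, 94.641, -0, 65.266, -4.847], TCP at [0.141, -0.532, 0.231] pointing down, gripper open.
Joint ranges: [-157.81, 157.81], [-45, 120.19], [0.68, 151.7], [-89.99, 269.99], [4.06, 180], [-164.3, 164.3]. Speed limits (degrees/s): [127.2, 127.2, 159.86, 180, 180, 180].

### API

Orientations are given as a 3x3 rotation matrix whose columns are the frame's x, y, z axes.
In Python, from rig import env, optics gives the robot as it stands. The module is installed in compiled form; this text tells all that it offers.
- The arm moves only by the tool servo_tool, never from a script. Its argument "plan" is one flat list of numbers, 5 for each row, row after row: the shift along the tool's x, y, z in m, then the turn about the tool's x in degrees, then the opening in per cent of the stroke, from 0 (shut) to 100 (fully open). A call has 1 to 12 rows; each row shifts and turns the pose as measured when the row begins, along the tool's axes as they then stand; what a row does not reach is not made up. A row lasts 1/10 s, in which the tool goes at most 50 mm and 8.59 degrees, less where a joint would pass 70% of its speed; a pose out of reach is approached as far as the arm can. A call with a gripper value outside its range is refused whole. The fingers move at their own pace and stop on an object; "newtons" is the grip in N (left out, the last holds). Time passes only in rows, so rows that do not move let the fingers close. It gives the time, the measured TCP pose, the force and the opening at its end, in the units of the state.
- env.state(): the state, without advancing time (a new reading comes with each control period).
- optics.capture(name): name is "scene" or "top" or "wrist"; returns a dict with "pixels" (420x560x3 uint8, red, green, blue), "fx", "fy", "cx", "cy" (pixels), "R" (3x3) and "t" (3): a world point X has camera coordinates R X + t; the wrist camera has in their place "mount" (4x4, takes a point from camera to tool coordinates, whose origin is the TCP and whose axes are the tool frame's). Camera axes: x right, y down, z forward; pixel columns grow to the right and rows downward; lengths in m; the calibration is good to about 2 mm. A picture is of the moment at which its call begins: read the wrist's pose just before it. There is no depth.
- env.finish_job(): hands the job in, once; it reports no verdict.
The state is a dict: "time": time; "q": joint angles; "joint_velocities": joint speeds; "joint_torque": joint torques, N m; "tool_pos": TCP position; "eef_rot": TCP orientation; "force": force on the tool from outside, world axes, zero at the start; "moment": the same for the moment, N m; "width": opening from 0.0 (shut) to 1.0 (fully open).
Only numpy, scipy, OpenCV 4.12 (cv2) and the standard library are available. Lean on these libraries where they do the work, as an engineer would, in place of code of your own. Each camera call takes 0.05 s, during which the arm holds its last target. There are 200 camera calls.

## Working session

There is one attempt and no reset: what is moved stays moved. The work goes in short steps, Python scripts to look and compute and a tool call to move; the robot and the scene stay as the last step left them, time stands still between calls to the robot, and variables do not carry over. Pictures are saved under pics/ and viewed, about 8 in all and at most 12, crops included, and the job is handed in when it is done.

Besides the shell and the picture viewer there is one more tool, called after ">>>" as a command line: name --argument value ..., lists and objects as JSON in quotes. servo_tool: Moves the arm, as the interface text tells. Its arguments: {"type":"object","properties":{"plan":{"type":"array"},"newtons":{"type":"number"}},"required":["plan"]}

```bash
mkdir -p pics; cat > h.py <<'E'
import numpy as np, cv2, pickle
from rig import env, optics
def cap(n):
    s=env.state(); c=optics.capture(n); c={k:(np.array(v) if isinstance(v,(list,tuple)) else v) for k,v in c.items()}
    if 'mount' in c and c.get('mount') is not None:
        M=np.array(c['mount']); Rt=np.array(s['eef_rot']).reshape(3,3); 
        Rcw=Rt@M[:3,:3]; o=Rt@M[:3,3]+np.array(s['tool_pos'])
        c['R']=Rcw.T; c['t']=-Rcw.T@o
    return c
def ray(c,u,v):
    R=np.array(c['R']);o=-R.T@np.array(c['t']); d=R.T@np.array([(u-c['cx'])/c['fx'],(v-c['cy'])/c['fy'],1]); return o,d/np.linalg.norm(d)
def plane(c,u,v,z):
    o,d=ray(c,u,v); return o+d*(z-o[2])/d[2]
def proj(c,X):
    p=np.array(c['R'])@np.array(X)+np.array(c['t']); return c['fx']*p[0]/p[2]+c['cx'],c['fy']*p[1]/p[2]+c['cy']
def tri(rs):
    A=sum(np.eye(3)-np.outer(d,d) for o,d in rs); b=sum((np.eye(3)-np.outer(d,d))@o for o,d in rs); return np.linalg.solve(A,b)
def save(c,f): cv2.imwrite('pics/'+f,np.array(c['pixels'])[:,:,::-1])
E
python3 - <<'E'
from h import *
s=env.state(); print({k:np.round(v,3).tolist() for k,v in s.items()})
cs={}
for n in ['scene','top','wrist']:
    cs[n]=cap(n); c=cs[n]; print(n,c['fx'],c['cx'],c['cy'],np.round(c['R'],3).tolist(),np.round(c['t'],3))
    save(c,n+'0.png')
pickle.dump(cs,open('c0.pkl','wb'))
E
```

```text
{'time': 0.0, 'q': [-79.963, 20.126, 94.679, -0.0, 65.264, -4.848], 'joint_velocities': [-0.015, 0.036, -0.123, -0.004, 0.037, -0.087], 'joint_torque': [-0.002, -50.61, -29.141, -0.0, 0.004, -0.0], 'tool_pos': [0.141, -0.531, 0.231], 'eef_rot': [[-0.0, 0.257, -0.966], [0.001, -0.966, -0.257], [-1.0, -0.001, -0.0]], 'force': [0.368, 0.793, -0.43], 'moment': [0.017, -0.006, 0.005], 'width': 0.994}
scene 535.503568747107 283.08702202131155 203.6037542001656 [[0.703, 0.711, -0.004], [0.471, -0.47, -0.747], [-0.533, 0.523, -0.665]] [-0.376 -0.18   1.412]
top 389.52905559476153 280.0093855025337 208.9138088007949 [[-0.015, -1.0, 0.008], [-0.987, 0.014, -0.162], [0.162, -0.01, -0.987]] [0.017 0.524 0.953]
wrist 321.79593860202846 275.8856460893788 211.6615509312439 [[0.257, -0.966, -0.001], [-0.93, -0.248, 0.272], [-0.263, -0.069, -0.962]] [-0.55  -0.036  0.379]
```

View pics/scene0.png

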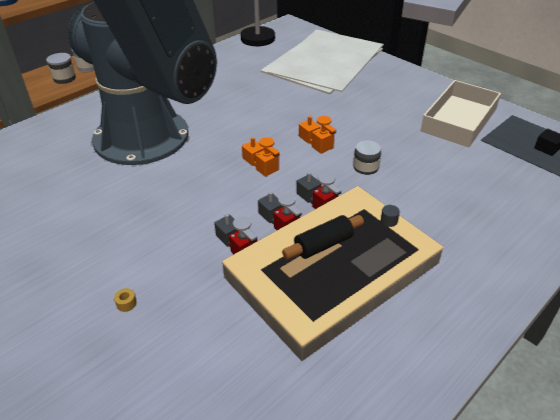

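View pics/top0.png

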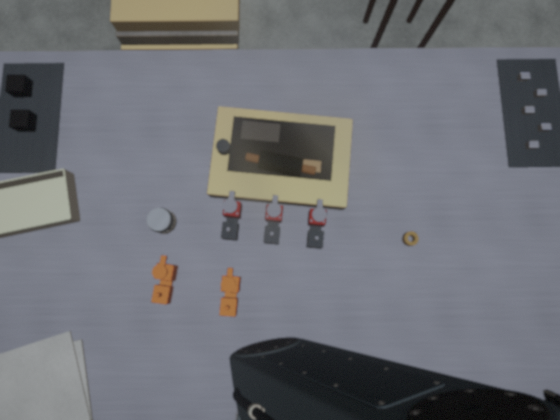

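The scene picture shows three red catches at about (240,235), (285,213) and (323,193), and the collar at (125,299). The top picture shows the catches at (318,215), (275,212) and (232,207), and the collar at (411,239). The orange look-alikes stand apart from them.

```bash
python3 - <<'E'
from h import *
cs=pickle.load(open('c0.pkl','rb'))
def blobs(c,lo,hi,amin,box=None):
    hsv=cv2.cvtColor(np.array(c['pixels']),cv2.COLOR_RGB2HSV); m=cv2.inRange(hsv,lo,hi)
    if box: k=np.zeros_like(m); k[box[1]:box[3],box[0]:box[2]]=255; m&=k
    n,l,s,ce=cv2.connectedComponentsWithStats(m); return [(ce[i].round(1),s[i]) for i in range(1,n) if s[i][4]>=amin],m
T,S=cs['top'],cs['scene']
for nm,c in(('top',T),('scene',S)):
    print(nm,'red',[(b[0].tolist(),b[1].tolist()) for b in blobs(c,(0,180,50),(4,255,255),15)[0]])
    box=(380,210,440,270) if nm=='top' else (90,270,160,330)
    print(nm,'brass',[(b[0].tolist(),b[1].tolist()) for b in blobs(c,(10,110,60),(30,255,255),10,box)[0]])
b,m=blobs(T,(15,60,90),(35,255,255),200,(190,90,370,215))
pts=cv2.findNonZero(m); r=cv2.minAreaRect(cv2.convexHull(pts)); bp=cv2.boxPoints(r); print(r)
P=np.array([plane(T,*p,.05) for p in bp]); print(P.round(4).tolist(), P.mean(0).round(4))
u=cv2.resize(np.array(T['pixels'])[180:260,200:440],None,fx=3.3,fy=3.3,interpolation=cv2.INTER_CUBIC)
v=cv2.resize(np.array(S['pixels'])[165:325,100:360],None,fx=3,fy=2,interpolation=cv2.INTER_CUBIC)
u=cv2.resize(u,(v.shape[1],264)); cv2.imwrite('pics/z1.png',np.vstack([u,v])[:,:,::-1])
E
```

```text
top red []
top brass []
scene red [([321.4, 197.5], [313, 187, 25, 21, 257]), ([282.2, 218.7], [273, 207, 26, 23, 263]), ([238.2, 242.7], [229, 231, 28, 23, 263])]
scene brass [([124.9, 299.5], [114, 289, 22, 23, 381])]
((279.7110290527344, 157.42196655273438), (133.73216247558594, 87.72583770751953), 5.648247718811035)
[[0.563, 0.1905, 0.05], [0.7982, 0.171, 0.05], [0.7574, -0.18, 0.05], [0.5243, -0.1476, 0.05]] [0.6607 0.0085 0.05  ]
```

View pics/z1.png

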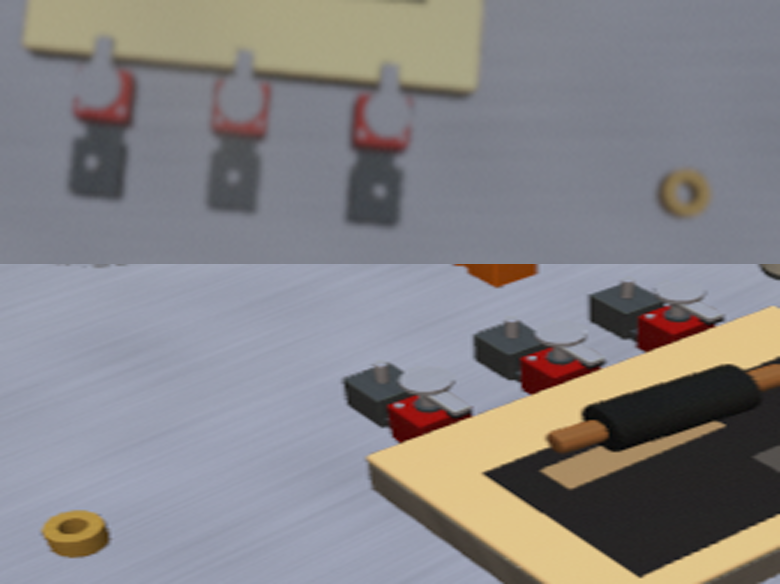

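Crop: in the top view the discs are at about (229.8,207.3), (273.8,210.3) and (319,214.2). The post tips are at (228,229), (271.7,233.6) and (316.6,237.9), and the collar is at (410.8,238.5).

```bash
python3 - <<'E'
from h import *
cs=pickle.load(open('c0.pkl','rb')); T,S=cs['top'],cs['scene']
for u,v in[(229.8,207.3),(273.8,210.3),(319,214.2)]: print('disc',plane(T,u,v,.085).round(4))
for u,v in[(228,229.1),(271.7,233.6),(316.6,237.9)]: print('post',plane(T,u,v,.065).round(4))
print('collar',plane(T,410.8,238.5,.024).round(4), plane(S,124.9,299.5,.014).round(4),tri([ray(T,410.8,238.5),ray(S,125,296.5)]).round(4))
print(np.array(pickle.load(open('c0.pkl','rb'))['wrist']['mount']).round(3))
E
```

```text
disc [0.5232 0.1328 0.085 ]
disc [0.5143 0.0254 0.085 ]
disc [ 0.5031 -0.0848  0.085 ]
post [0.472  0.1393 0.065 ]
post [0.4593 0.0314 0.065 ]
post [ 0.447  -0.0793  0.065 ]
collar [ 0.4455 -0.3266  0.024 ] [ 0.4515 -0.3295  0.014 ] [ 0.4469 -0.3276  0.0171]
[[ 0.    -0.272  0.962 -0.142]
 [ 1.     0.    -0.     0.   ]
 [-0.     0.962  0.272 -0.069]
 [ 0.     0.     0.     1.   ]]
```

>>> servo_tool --plan '[0,0,0,4.8,0,0,0,0,4.8,0,0,-0.034,-0.036,0,0,0,-0.034,-0.036,0,0,0,-0.034,-0.036,0,0,0,-0.034,-0.036,0,0,0,-0.034,-0.036,0,0,0,-0.034,-0.036,0,0,0,-0.034,-0.036,0,0,0,-0.034,-0.036,0,0,0,-0.034,-0.036,0,0,0,-0.034,-0.036,0,0]' --newtons 40

```text
time: 1.35
tool_pos: [0.4726, -0.1585, 0.2297]
eef_rot: [[-0.001, 0.076, -0.997], [0.002, -0.997, -0.076], [-1.0, -0.002, 0.0]]
force: [0.5, -0.8, 0.2]
width: 0.004
```

```bash
python3 - <<'E'
from h import *
c=cap('wrist'); pickle.dump(c,open('w1.pkl','wb')); save(c,'w1.png')
for X in [(.523,.133,.085),(.514,.025,.085),(.503,-.085,.085),(.447,-.328,.024)]: print(np.round(proj(c,X),0))
E
```

```text
[-59. 116.]
[ 69. 137.]
[196. 159.]
[424. 219.]
```

>>> servo_tool --plan '[0,-0.04,-0.009,-0.4,0,0,-0.04,-0.009,-0.4,0,0,-0.04,0,0,0,0,-0.04,0,0,0,0,-0.04,0,0,0,0,0,0,0,0]'

```text
time: 2.0
tool_pos: [0.4766, 0.0563, 0.2291]
eef_rot: [[0.0, 0.096, -0.995], [0.004, -0.995, -0.096], [-1.0, -0.004, -0.0]]
force: [0.2, 0.0, 0.8]
width: -0.002
```

```bash
python3 - <<'E'
from h import *
c=cap('wrist'); pickle.dump(c,open('w2.pkl','wb')); save(c,'w2.png')
a=pickle.load(open('w1.pkl','rb'))
cv2.imwrite('pics/w12.png',np.vstack([np.array(a['pixels'])[60:360],np.array(c['pixels'])[60:360]])[:,:,::-1])
s=env.state(); print(s['time'],np.round(s['tool_pos'],4),np.round(s['eef_rot'],3).tolist(),s['force'])
E
```

```text
2.05 [0.4769 0.0546 0.2291] [[0.0, 0.096, -0.995], [0.003, -0.995, -0.096], [-1.0, -0.003, -0.0]] [ 0.01670994 -1.00543807 -0.93298505]
```

View pics/w12.png

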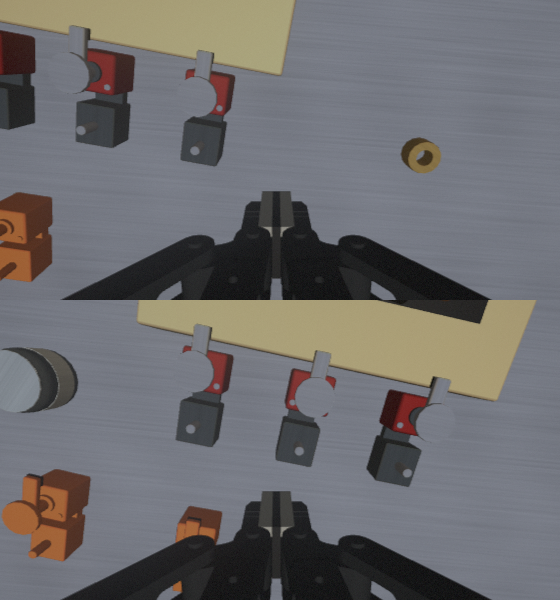

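View 1, in full-frame pixels: middle disc (73,133), right disc (199,156), posts (82,190) and (195,210), collar (422,216). View 2: discs (197,132), (315,157) and (432,181), posts (190,189), (299,211) and (407,233).

```bash
python3 - <<'E'
from h import *
a,b=[pickle.load(open(f,'rb')) for f in('w1.pkl','w2.pkl')]
def disc(c,u,v):
    im=np.array(c['pixels'])[v-36:v+36,u-36:u+36]; g=cv2.cvtColor(cv2.resize(im,None,fx=4,fy=4,interpolation=cv2.INTER_CUBIC),cv2.COLOR_RGB2GRAY)
    h=cv2.HoughCircles(cv2.GaussianBlur(g,(7,7),0),cv2.HOUGH_GRADIENT_ALT,1,20,param1=120,param2=.5,minRadius=55,maxRadius=100)
    if h is None: return None
    h=h[0]; i=np.argmin(np.hypot(h[:,0]-144,h[:,1]-144)); return u-36+(h[i,0]+.5)/4-.5,v-36+(h[i,1]+.5)/4-.5,h[i,2]/4
def post(c,u,v):
    im=cv2.cvtColor(np.array(c['pixels']),cv2.COLOR_RGB2GRAY)[v-8:v+9,u-8:u+9]; m=(im>(int(im.max())+int(np.median(im)))/2).astype(np.uint8)
    n,l,s,ce=cv2.connectedComponentsWithStats(m); i=1+np.argmax(s[1:,4]); return ce[i][0]+u-8,ce[i][1]+v-8,s[i,4]
D={('a','m'):(73,133),('a','r'):(199,156),('b','l'):(197,132),('b','m'):(315,157),('b','r'):(432,181)}
Q={('a','m'):(82,190),('a','r'):(195,210),('b','l'):(190,189),('b','m'):(299,211),('b','r'):(407,233)}
cam={'a':a,'b':b}; d={};p={}
for k,uv in D.items(): d[k]=disc(cam[k[0]],*uv); print('disc',k,np.round(d[k],1) if d[k] else None)
for k,uv in Q.items(): p[k]=post(cam[k[0]],*uv); print('post',k,np.round(p[k],1))
for k in 'lmr':
    for nm,dd,z in(('disc',d,.085),('post',p,.065)):
        o=[dd.get((w,k)) for w in'ab']; 
        print(k,nm,[plane(cam[w],*q[:2],z).round(4).tolist() for w,q in zip('ab',o) if q], tri([ray(cam[w],*q[:2]) for w,q in zip('ab',o)]).round(4) if all(o) else '')
hsv=cv2.cvtColor(np.array(a['pixels']),cv2.COLOR_RGB2HSV); m=cv2.inRange(hsv,(10,110,60),(30,255,255)); k=np.zeros_like(m);k[170:260,380:470]=255;m&=k
cn,h=cv2.findContours(m,cv2.RETR_CCOMP,cv2.CHAIN_APPROX_NONE)
for x,hh in zip(cn,h[0]): 
    if cv2.contourArea(x)>30: e=cv2.fitEllipse(x); print('collar',hh[3],e,plane(a,*e[0],.024).round(4))
E
```

```text
disc ('a', 'm') None
disc ('a', 'r') [197.1 155.9  19.5]
disc ('b', 'l') None
disc ('b', 'm') [313.9 157.6  20.2]
disc ('b', 'r') None
post ('a', 'm') [ 78.2 189.9  99. ]
post ('a', 'r') [194.2 210.4  60. ]
post ('b', 'l') [190.  188.6  61. ]
post ('b', 'm') [298.9 210.7  61. ]
post ('b', 'r') [407.1 232.6  59. ]
l disc [] 
l post [[0.474, 0.1401, 0.065]] 
m disc [[0.5171, 0.0268, 0.085]] 
m post [[0.4618, 0.0339, 0.065], [0.4621, 0.0324, 0.065]] [0.4625 0.0326 0.0671]
r disc [[0.506, -0.0861, 0.085]] 
r post [[0.4497, -0.079, 0.065], [0.4499, -0.0786, 0.065]] [ 0.4496 -0.0789  0.0644]
collar -1 ((420.71624755859375, 215.2481231689453), (32.12501907348633, 37.650123596191406), 109.13410186767578) [ 0.4513 -0.3236  0.024 ]
collar 0 ((419.9283447265625, 215.0052490234375), (7.351379871368408, 14.13361644744873), 39.74139404296875) [ 0.4515 -0.3227  0.024 ]
```

>>> servo_tool --plan '[0.02,0.032,-0.038,-0.8,0,0.045,0,0,0,0,0.04,0,0,0,0,0.023,0,0,0,0,0,0,0,0,0,0,0,0,0,0]'

```text
time: 2.65
tool_pos: [0.5196, 0.0214, 0.0992]
eef_rot: [[0.005, 0.108, -0.994], [0.002, -0.994, -0.108], [-1.0, -0.001, -0.005]]
force: [0.8, 0.0, 0.2]
width: -0.003
```

>>> servo_tool --plan '[0.006,-0.005,0.0015,0,0,0.003,0,0,0,0,0,0,0,0,0]'

```text
time: 2.95
tool_pos: [0.5191, 0.0258, 0.0928]
eef_rot: [[0.009, 0.107, -0.994], [0.001, -0.994, -0.107], [-1.0, -0.0, -0.009]]
force: [0.1, -1.0, -0.4]
width: -0.005
```

>>> servo_tool --plan '[0.002,0,0,0,0,0.002,0,0,0,0,0.001,0,0,0,0]'

```text
time: 3.25
tool_pos: [0.5199, 0.026, 0.0889]
eef_rot: [[0.012, 0.108, -0.994], [0.001, -0.994, -0.108], [-1.0, -0.0, -0.012]]
force: [-0.2, 0.3, -0.3]
width: 0.001
```

>>> servo_tool --plan '[0.001,0,0.002,0,0,0.001,0,0,0,0,0.0005,0,0,0,0]'

```text
time: 3.55
tool_pos: [0.5177, 0.0258, 0.0861]
eef_rot: [[0.012, 0.108, -0.994], [0.001, -0.994, -0.108], [-1.0, -0.0, -0.012]]
force: [0.3, 0.2, -0.2]
width: -0.004
```

>>> servo_tool --plan '[0.0006,0,0,0,0,0.0006,0,0,0,0]'

```text
time: 3.75
tool_pos: [0.5178, 0.0257, 0.0849]
eef_rot: [[0.012, 0.108, -0.994], [0.001, -0.994, -0.108], [-1.0, 0.0, -0.012]]
force: [-1.3, -0.2, 4.4]
width: 0.0
```

>>> servo_tool --plan '[0.0004,0,0,0,0]'

```text
time: 3.85
tool_pos: [0.5178, 0.0257, 0.0847]
eef_rot: [[0.012, 0.108, -0.994], [0.001, -0.994, -0.108], [-1.0, -0.0, -0.012]]
force: [-2.7, -0.9, 5.4]
width: 0.001
```

>>> servo_tool --plan '[0.0005,0,0,0,0]'

```text
time: 3.95
tool_pos: [0.5178, 0.0258, 0.0844]
eef_rot: [[0.012, 0.108, -0.994], [0.001, -0.994, -0.108], [-1.0, -0.0, -0.012]]
force: [-3.1, 0.6, 7.0]
width: 0.0
```

>>> servo_tool --plan '[0.0004,0,0,0,0]'

```text
time: 4.05
tool_pos: [0.5178, 0.0258, 0.0844]
eef_rot: [[0.012, 0.108, -0.994], [0.001, -0.994, -0.108], [-1.0, -0.0, -0.012]]
force: [-2.6, -0.6, 6.6]
width: 0.002
```

>>> servo_tool --plan '[0.0007,0,0,0,0]'

```text
time: 4.15
tool_pos: [0.5178, 0.0258, 0.0842]
eef_rot: [[0.012, 0.108, -0.994], [0.001, -0.994, -0.108], [-1.0, 0.0, -0.012]]
force: [-4.1, 0.0, 9.6]
width: -0.001
```

>>> servo_tool --plan '[-0.005,0,0,0,0,-0.008,0,0,0,0,0,0.038,0,0,0,0,0.038,0,0,0,0,0.034,0,0,0,0,0,0,0,0,0,0,0,0,0]'

```text
time: 4.85
tool_pos: [0.5309, -0.087, 0.1005]
eef_rot: [[0.015, 0.11, -0.994], [0.001, -0.994, -0.11], [-1.0, 0.001, -0.015]]
force: [0.5, 0.3, -0.7]
width: 0.004
```

>>> servo_tool --plan '[0,-0.005,0.025,0,0,0.004,0,0,0,0,0.004,0,0,0,0,0,0,0,0,0]'

```text
time: 5.25
tool_pos: [0.5057, -0.0825, 0.0925]
eef_rot: [[0.016, 0.112, -0.994], [0.001, -0.994, -0.112], [-1.0, 0.001, -0.016]]
force: [1.4, 0.2, -0.1]
width: 0.002
```

>>> servo_tool --plan '[0.003,0.002,0,0,0,0.002,0,0,0,0,0.0005,0,0,0,0]'

```text
time: 5.55
tool_pos: [0.5072, -0.0841, 0.0866]
eef_rot: [[0.017, 0.113, -0.993], [0.001, -0.994, -0.113], [-1.0, 0.001, -0.017]]
force: [0.4, 1.4, 0.5]
width: 0.0
```

>>> servo_tool --plan '[0.0005,0,0.001,0,0,0.0005,0,0,0,0,0.0004,0,0,0,0]'

```text
time: 5.85
tool_pos: [0.5064, -0.0842, 0.0851]
eef_rot: [[0.017, 0.113, -0.993], [0.001, -0.994, -0.113], [-1.0, 0.001, -0.017]]
force: [-0.6, -0.5, 2.4]
width: 0.001
```

>>> servo_tool --plan '[0.0004,0,0,0,0,0.0004,0,0,0,0]'

```text
time: 6.05
tool_pos: [0.5064, -0.0842, 0.0847]
eef_rot: [[0.017, 0.113, -0.993], [0.001, -0.994, -0.113], [-1.0, 0.001, -0.017]]
force: [-2.7, 0.3, 5.6]
width: 0.006
```

>>> servo_tool --plan '[0.0005,0,0,0,0,0.0005,0,0,0,0]'

```text
time: 6.25
tool_pos: [0.5064, -0.0842, 0.0844]
eef_rot: [[0.017, 0.113, -0.993], [0.001, -0.994, -0.113], [-1.0, 0.001, -0.017]]
force: [-3.3, 0.9, 7.4]
width: 0.001
```

>>> servo_tool --plan '[0.0006,0,0,0,0]'

```text
time: 6.35
tool_pos: [0.5064, -0.0843, 0.0843]
eef_rot: [[0.017, 0.113, -0.993], [0.001, -0.994, -0.113], [-1.0, 0.001, -0.017]]
force: [-3.0, -0.1, 9.5]
width: -0.001
```

>>> servo_tool --plan '[-0.006,0,0,0,0,-0.01,0,0,0,0,0,-0.04,0,0,0,0,-0.045,0,0,0,0,-0.045,0,0,0,0,-0.045,0,0,0,0,-0.036,0,0,0,0,0,0,0,0]'

```text
time: 7.15
tool_pos: [0.4838, 0.1316, 0.1052]
eef_rot: [[0.024, 0.109, -0.994], [0.0, -0.994, -0.109], [-1.0, 0.002, -0.024]]
force: [-0.3, -0.5, 1.2]
width: 0.002
```

>>> servo_tool --plan '[0,0.003,-0.044,0,0,0.006,0,0,0,0,0.006,0,0,0,0,0,0,0,0,0]'

```text
time: 7.55
tool_pos: [0.5286, 0.1335, 0.0952]
eef_rot: [[0.024, 0.111, -0.994], [0.0, -0.994, -0.111], [-1.0, 0.002, -0.024]]
force: [0.1, 0.1, 0.5]
width: 0.001
```

>>> servo_tool --plan '[0.004,0,0,0,0,0.003,0,0,0,0,0.001,0,0,0,0]'

```text
time: 7.85
tool_pos: [0.528, 0.1325, 0.087]
eef_rot: [[0.023, 0.11, -0.994], [0.0, -0.994, -0.11], [-1.0, 0.003, -0.023]]
force: [0.3, -0.3, -0.0]
width: 0.001
```

>>> servo_tool --plan '[0.0006,-0.001,-0.001,0,0,0.0006,0,0,0,0,0.0005,0,0,0,0]'

```text
time: 8.15
tool_pos: [0.5287, 0.1337, 0.0853]
eef_rot: [[0.023, 0.11, -0.994], [-0.0, -0.994, -0.11], [-1.0, 0.003, -0.023]]
force: [-0.4, -0.8, -0.2]
width: -0.002
```

>>> servo_tool --plan '[0.0006,0,0,0,0,0.0006,0,0,0,0,0.0006,0,0,0,0]'

```text
time: 8.45
tool_pos: [0.5288, 0.1337, 0.0838]
eef_rot: [[0.023, 0.11, -0.994], [-0.0, -0.994, -0.11], [-1.0, 0.003, -0.023]]
force: [-1.2, -0.3, 2.8]
width: -0.003
```

>>> servo_tool --plan '[0.0007,0,0,0,0,0.0007,0,0,0,0,0.0007,0,0,0,0]'

```text
time: 8.75
tool_pos: [0.5287, 0.1337, 0.082]
eef_rot: [[0.023, 0.11, -0.994], [-0.0, -0.994, -0.11], [-1.0, 0.003, -0.023]]
force: [-1.9, -0.7, 5.1]
width: 0.001
```

>>> servo_tool --plan '[0.0008,0,0,0,0,0.0008,0,0,0,0,0.0008,0,0,0,0,0.0008,0,0,0,0]'

```text
time: 9.15
tool_pos: [0.5287, 0.1337, 0.0787]
eef_rot: [[0.023, 0.11, -0.994], [-0.0, -0.994, -0.11], [-1.0, 0.003, -0.023]]
force: [-2.7, 1.0, 3.7]
width: 0.001
```

>>> servo_tool --plan '[0.0008,0,0,0,0,0.0008,0,0,0,0,0.0008,0,0,0,0,0.0008,0,0,0,0,0.0006,0,0,0,0]'

```text
time: 9.65
tool_pos: [0.5287, 0.1337, 0.074]
eef_rot: [[0.023, 0.11, -0.994], [-0.0, -0.994, -0.11], [-1.0, 0.003, -0.023]]
force: [-0.7, 0.0, -0.8]
width: 0.0
```

>>> servo_tool --plan '[0.0007,0,0,0,0,0,0,0,0,0]'

```text
time: 9.85
tool_pos: [0.5289, 0.1337, 0.073]
eef_rot: [[0.023, 0.11, -0.994], [-0.0, -0.994, -0.11], [-1.0, 0.003, -0.023]]
force: [-0.0, 0.4, 0.3]
width: 0.003
```

>>> servo_tool --plan '[-0.01,0,0,0,0,-0.04,0,0,0,0,-0.04,0,0,0,0,-0.04,0.01,0.01,0,0,0,0,0,0,100,0,0,0,0,100]'

```text
time: 10.45
tool_pos: [0.5166, 0.1224, 0.2103]
eef_rot: [[0.024, 0.11, -0.994], [-0.0, -0.994, -0.11], [-1.0, 0.003, -0.024]]
force: [-0.5, 0.5, -0.6]
width: 0.33
```

```bash
python3 - <<'E'
from h import *
c=cap('wrist'); pickle.dump(c,open('w3.pkl','wb')); save(c,'w3.png')
s=env.state(); print(s['time'],np.round(s['tool_pos'],4),np.round(s['eef_rot'],3).tolist())
for X in[(.5297,.134,.085),(.5297,.134,.0705),(.474,.14,.065)]: print(np.round(proj(c,X),1))
E
```

```text
10.5 [0.5169 0.1224 0.2104] [[0.024, 0.11, -0.994], [0.0, -0.994, -0.11], [-1.0, 0.003, -0.024]]
[263.4 191.1]
[263.9 188. ]
[252.  243.7]
```

View pics/w3.png

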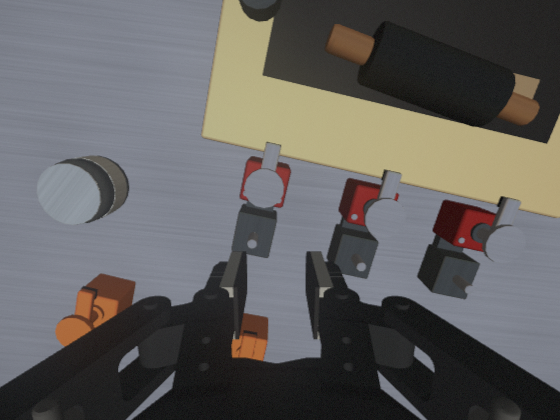

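The left disc is at (264,188), which matches its clicked-down projection of (263.9,188.0); the up position would be (263.4,191.1). The post is at (252,243), as predicted. Next is the collar.

>>> servo_tool --plan '[0,0.039,0.01,0,100,0,0.039,0.01,0,100,0,0.039,0.01,0,100,0,0.039,0.01,0,100,0,0.039,0.01,0,100,0,0.039,0.01,0,100,0,0.039,0.01,0,100,0,0.039,0.01,0,100,0,0.039,0.01,0,100,0,0.039,0.01,0,100,0,0.039,0.01,0,100,0,0,0,0,100]'

```text
time: 11.7
tool_pos: [0.4499, -0.3299, 0.1949]
eef_rot: [[0.007, 0.115, -0.993], [0.008, -0.993, -0.115], [-1.0, -0.007, -0.008]]
force: [-0.7, 0.4, -0.6]
width: 0.999
```

```bash
cat > col.py <<'E'
from h import *
def col(c,z=.024,box=None):
    hsv=cv2.cvtColor(np.array(c['pixels']),cv2.COLOR_RGB2HSV); m=cv2.inRange(hsv,(10,110,50),(30,255,255))
    if box is None:
        u,v=np.round(proj(c,(.451,-.323,.02))).astype(int); box=(max(u-50,0),max(v-50,0),u+50,v+50)
    k=np.zeros_like(m); k[box[1]:box[3],box[0]:box[2]]=255; m&=k
    cn,_=cv2.findContours(m,cv2.RETR_EXTERNAL,cv2.CHAIN_APPROX_NONE); x=max(cn,key=cv2.contourArea); e=cv2.fitEllipse(x); return e,plane(c,*e[0],z)
E
python3 - <<'E'
from col import *
s=env.state(); print(s['time'],np.round(s['tool_pos'],4),np.round(s['eef_rot'],3).tolist(),s['width'])
c=cap('wrist'); pickle.dump(c,open('w4.pkl','wb')); save(c,'w4.png')
e,p=col(c); print(e,p.round(4)); a=pickle.load(open('w1.pkl','rb')); ea,_=col(a)
print(tri([ray(a,*ea[0]),ray(c,*e[0])]).round(4))
E
```

```text
11.7 [ 0.4499 -0.3299  0.1949] [[0.007, 0.115, -0.993], [0.008, -0.993, -0.115], [-1.0, -0.007, -0.008]] 0.9989869524056371
((276.0372009277344, 194.22720336914062), (33.878440856933594, 34.225563049316406), 89.66992950439453) [ 0.4495 -0.3291  0.024 ]
[ 0.4476 -0.3293  0.0123]
```

View pics/w4.png

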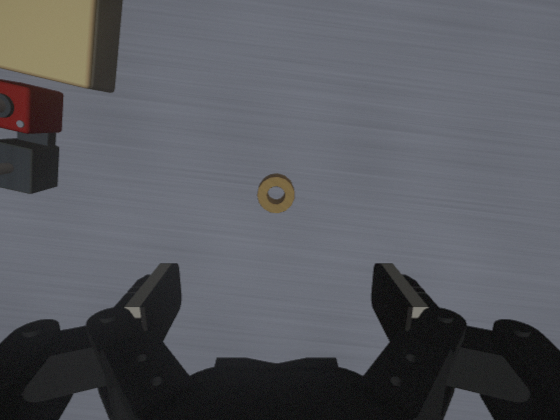

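Collar is centred at (276,194), between the open fingers. Descending.

>>> servo_tool --plan '[0.04,0,0.002,0,100,0.045,0,0.001,0,100,0.045,0,0,0,100,0.02,0,0,0,100,0,0,0,0,100]'

```text
time: 12.25
tool_pos: [0.4484, -0.322, 0.0373]
eef_rot: [[0.004, 0.118, -0.993], [0.012, -0.993, -0.118], [-1.0, -0.012, -0.006]]
force: [-0.1, 0.3, 0.7]
width: 0.998
```

```bash
python3 - <<'E'
from col import *
s=env.state(); print(s['time'],np.round(s['tool_pos'],4),np.round(s['eef_rot'],3).tolist(),s['width'])
c=cap('wrist'); pickle.dump(c,open('w5.pkl','wb')); save(c,'w5.png')
e,p=col(c); print(e,p.round(4),plane(c,*e[0],.018)); a=pickle.load(open('w4.pkl','rb')); ea,_=col(a)
print(tri([ray(a,*ea[0]),ray(c,*e[0])]).round(4))
E
```

```text
12.25 [ 0.4484 -0.322   0.0373] [[0.004, 0.118, -0.993], [0.012, -0.993, -0.118], [-1.0, -0.012, -0.006]] 0.9976021924190296
((288.8231201171875, 255.73057556152344), (64.26788330078125, 68.62983703613281), 70.31904602050781) [ 0.4503 -0.3288  0.024 ] [ 0.44774521 -0.32924622  0.018     ]
[ 0.4487 -0.3291  0.0202]
```

>>> servo_tool --plan '[0.01,0.0074,0,0,100,0.013,0,0,0,100,0.008,0,0,0,100,0,0,0,0,100]'

```text
time: 12.7
tool_pos: [0.452, -0.3305, 0.0083]
eef_rot: [[0.009, 0.119, -0.993], [0.008, -0.993, -0.119], [-1.0, -0.007, -0.01]]
force: [0.9, 0.3, -0.1]
width: 1.004
```

>>> servo_tool --plan '[0.003,-0.0015,0.003,0,100,0.002,0,0,0,100,0,0,0,0,100]'

```text
time: 13.0
tool_pos: [0.4489, -0.3295, 0.0036]
eef_rot: [[0.01, 0.119, -0.993], [0.007, -0.993, -0.119], [-1.0, -0.006, -0.011]]
force: [0.2, 0.2, -0.3]
width: 1.0
```

>>> servo_tool --plan '[0.001,0,0,0,30,0,0,0,0,30,0,0,0,0,30,0,0,0,0,30,0,0,0,0,30,0,0,0,0,30]' --newtons 40

```text
time: 13.6
tool_pos: [0.4493, -0.3298, 0.0035]
eef_rot: [[0.011, 0.119, -0.993], [0.007, -0.993, -0.119], [-1.0, -0.005, -0.012]]
force: [0.2, 0.1, -0.8]
width: 0.418
```

>>> servo_tool --plan '[0,0,0,0,10,0,0,0,0,10,-0.01,0,0,0,10,-0.04,0,0,0,10,-0.05,0,0,0,10,-0.05,0,0,0,10,0,0,0,0,10]'

```text
time: 14.3
tool_pos: [0.447, -0.3303, 0.1597]
eef_rot: [[0.009, 0.119, -0.993], [0.008, -0.993, -0.119], [-1.0, -0.007, -0.01]]
force: [-0.2, 0.1, -0.6]
width: 0.419
```

```bash
python3 - <<'E'
from col import *
s=env.state(); print(s['time'],np.round(s['tool_pos'],4),np.round(s['eef_rot'],3).tolist(),s['width'],s['force'])
c=cap('wrist'); pickle.dump(c,open('w6.pkl','wb')); save(c,'w6.png')
e,p=col(c,box=(180,180,380,400)); print(e)
M=np.array(c['mount']); R=np.array(s['eef_rot']).reshape(3,3)
for X in[-.02,-.01]:
    print(np.round(proj(c,R@np.array([X,0,0])+s['tool_pos']),1))
E
```

```text
14.3 [ 0.447  -0.3303  0.1597] [[0.009, 0.119, -0.993], [0.008, -0.993, -0.119], [-1.0, -0.007, -0.01]] 0.4192061449397452 [-0.19206028  0.09737428 -0.61103705]
((277.1904602050781, 285.7935791015625), (79.12744903564453, 88.39933776855469), 59.59795379638672)
[275.2 289.5]
[275.2 278.4]
```

View pics/w6.png

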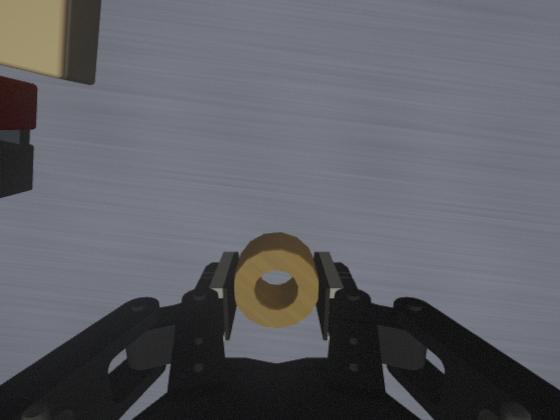

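Collar is held with its bore centred at about (276,289), close to the tool axis. Carrying it to the left catch.

>>> servo_tool --plan '[0,-0.042,-0.0075,0,10,0,-0.042,-0.0075,0,10,0,-0.042,-0.0075,0,10,0,-0.042,-0.0075,0,10,0,-0.042,-0.0075,0,10,0,-0.042,-0.0075,0,10,0,-0.042,-0.0075,0,10,0,-0.042,-0.0075,0,10,0,-0.042,-0.0075,0,10,0,-0.042,-0.0075,0,10,0,-0.042,-0.0075,0,10,0,0,0,0,10]'

```text
time: 15.55
tool_pos: [0.4664, 0.1571, 0.1527]
eef_rot: [[-0.009, 0.115, -0.993], [0.012, -0.993, -0.115], [-1.0, -0.013, 0.008]]
force: [-0.6, -1.2, -1.3]
width: 0.419
```

>>> servo_tool --plan '[0,0.017,-0.006,0,10,0,0,0,0,10]'

```text
time: 15.75
tool_pos: [0.4728, 0.1416, 0.1504]
eef_rot: [[-0.013, 0.118, -0.993], [0.011, -0.993, -0.118], [-1.0, -0.013, 0.012]]
force: [-0.2, 0.6, -0.3]
width: 0.418
```

```bash
python3 - <<'E'
from col import *
s=env.state(); print(s['time'],np.round(s['tool_pos'],4),np.round(s['eef_rot'],3).tolist(),s['width'],s['force'])
c=cap('wrist'); pickle.dump(c,open('w7.pkl','wb')); save(c,'w7.png')
for X in[(.474,.14,.065),(.474,.14,.04),(.5297,.134,.0705),(.5297,.134,.085)]: print(np.round(proj(c,X),1))
E
```

```text
15.75 [0.4728 0.1416 0.1504] [[-0.013, 0.118, -0.993], [0.011, -0.993, -0.118], [-1.0, -0.013, 0.012]] 0.41835431634544673 [-0.1725634   0.56043008 -0.28660197]
[279.4 215. ]
[279.5 205.9]
[298.3 139.8]
[299.5 141.4]
```

View pics/w7.png

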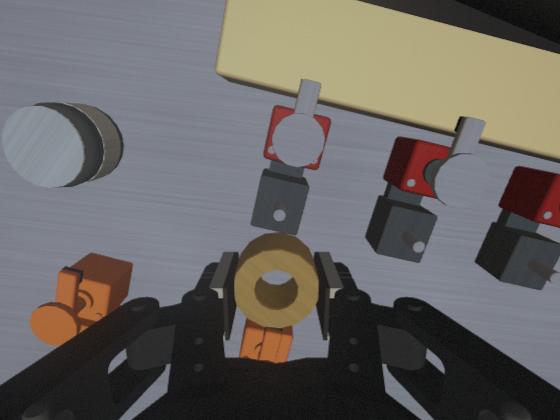

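Post tip is at (279,215), exactly as predicted, and the disc at (299,139) is down. Descending.

>>> servo_tool --plan '[0.03,0.0026,-0.002,0,10,0.03,0,0,0,10,0.01,0,0,0,10,0,0,0,0,10]'

```text
time: 16.2
tool_pos: [0.4726, 0.1396, 0.0779]
eef_rot: [[-0.015, 0.115, -0.993], [0.012, -0.993, -0.115], [-1.0, -0.013, 0.014]]
force: [-0.1, 0.1, -1.0]
width: 0.413
```

>>> servo_tool --plan '[0.006,0,-0.002,0,10,0.008,0,0,0,10,0,0,0,0,10]'

```text
time: 16.5
tool_pos: [0.4754, 0.1401, 0.0648]
eef_rot: [[-0.013, 0.114, -0.993], [0.012, -0.993, -0.114], [-1.0, -0.013, 0.011]]
force: [0.3, -0.5, -0.7]
width: 0.414
```

>>> servo_tool --plan '[0.006,0,0.001,0,10,0.006,0,0,0,10,0.004,0,0,0,10,0,0,0,0,10]'

```text
time: 16.9
tool_pos: [0.4747, 0.1404, 0.0485]
eef_rot: [[-0.011, 0.114, -0.993], [0.012, -0.993, -0.115], [-1.0, -0.014, 0.009]]
force: [-0.2, 0.0, -0.7]
width: 0.414
```

>>> servo_tool --plan '[0.0025,0,0,0,10,0.001,0,0,0,10,0.0008,0,0,0,10]'

```text
time: 17.2
tool_pos: [0.4749, 0.1405, 0.044]
eef_rot: [[-0.01, 0.114, -0.993], [0.013, -0.993, -0.115], [-1.0, -0.014, 0.009]]
force: [0.8, 0.5, -2.1]
width: 0.415
```

>>> servo_tool --plan '[0.0005,0,0,0,10,0.0004,0,0,0,10]'

```text
time: 17.4
tool_pos: [0.4748, 0.1405, 0.0436]
eef_rot: [[-0.011, 0.114, -0.993], [0.012, -0.993, -0.115], [-1.0, -0.014, 0.009]]
force: [-2.8, -0.7, 9.9]
width: 0.421
```

>>> servo_tool --plan '[0,0,0,0,75,0,0,0,0,75,0,0,0,0,75,0,0,0,0,75,-0.006,0,0,0,75,-0.02,0,0,0,75,-0.04,0,0,0,75,-0.045,0,0,0,75,-0.03,0,0.01,0,75,0,0,0,0,75]'

```text
time: 18.4
tool_pos: [0.4659, 0.1374, 0.1915]
eef_rot: [[-0.011, 0.114, -0.993], [0.012, -0.993, -0.114], [-1.0, -0.014, 0.01]]
force: [2.3, 0.3, -0.5]
width: 0.75
```

```bash
python3 - <<'E'
from col import *
s=env.state(); print(s['time'],np.round(s['tool_pos'],4),np.round(s['eef_rot'],3).tolist(),s['width'],s['force'])
c=cap('wrist'); save(c,'w8.png'); S=cap('scene')
for X in[(.474,.14,.065),(.5297,.134,.0705),(.5297,.134,.085),(.5177,.0264,.085)]: print(np.round(proj(c,X),1),np.round(proj(S,X),1))
u,v=map(int,proj(S,(.5,.03,.06)))
z=cv2.resize(np.array(S['pixels'])[v-50:v+60,u-90:u+90],(540,330),interpolation=cv2.INTER_CUBIC)
w=cv2.resize(np.array(c['pixels'])[60:320],(540,251))
cv2.imwrite('pics/f.png',np.vstack([z,w])[:,:,::-1])
E
```

```text
18.4 [0.4659 0.1374 0.1915] [[-0.011, 0.114, -0.993], [0.012, -0.993, -0.114], [-1.0, -0.014, 0.01]] 0.7495809468453288 [ 2.28420892  0.3222313  -0.50585798]
[275.7 192.9] [308.8 171.7]
[291.2 126.9] [325.8 182.3]
[291.8 127.5] [326.1 177.1]
[429.8 160.3] [286.5 197.8]
```

View pics/f.png

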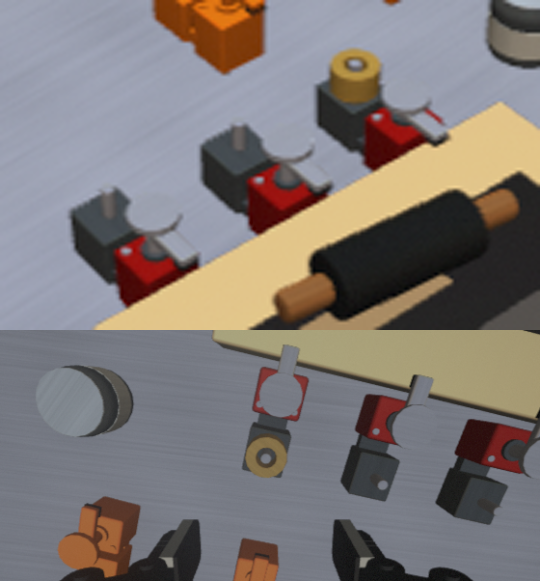

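The collar sits flat over the left catch's post, the left disc is visibly lower, and the other two are up. The tin and roller have not moved, and the gripper is clear, so I'm handing in.

```bash
python3 -c "
from h import *
print(env.finish_job())"
```

```text
the job is handed in; nothing more can be done
None
```

I found the worn catch, left it clicked down, put the brass collar over its tag post, and handed the job in at about 18.5 s of the 72 s allowed.

- **Catches:** I pushed the middle and right catches until the force read 9.6 N and 9.5 N. That is above the 8 N target but under the 12 N limit; both held and came back up. The left catch (at about y = +0.134) gave way after about 5 N and clicked down.
- **Collar:** I picked it up only after that and lowered it over the left catch's post. The tool read 9.9 N as it met the pedestal, and then I let go.
- **Last checks:** The last scene and wrist pictures show the collar flat on the left pedestal with the post in its bore. The left disc is down, the other two are up, and the gripper was open and about 0.15 m above the pedestal.
- **Bystanders:** The tin and roller look undisturbed. The weight was outside the last close-up; I never went near it.
- **Limits of the checks:** Force readings are noisy by about 1 N, and the tool had drifted up to 1.4° off vertical during the work. No check failed.

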